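# Make up the brass air port of a watch pressure tester

### The job

On the watchmaker's bench, tighten the brass air port: first turn its brass hexagonal coupling clockwise (seen from above) with the fingers until it is fully home, then swing the spanner sitting on the nut beneath it clockwise until it is fully home too, and let go. Do not touch the blue port.

Things in the scene. Friction and masses are not known exactly. Their poses are not given: they have to be found in the camera images.
- coupling_grip (a point): Centre of the brass hexagonal coupling, on its upright turning axis, 71 mm above the bench. Hexagon 30 mm across flats, 35 mm across corners, heights 58 to 84 mm, with a thin spigot up to 102 mm. Axes turn with it, z up; flats face +y, -y and every 60 degrees from there. Under it a fixed 28 mm stem on an 80 x 80 x 18 mm dark base plate
- coupling (a joint): Angle of the brass coupling in rad: grows clockwise seen from above, 1.3 = fully home against a hard stop; it starts between 0 and 0.35 and stays where it is left. About 0.12 N m turns it
- spanner_grip (a point): Grip point on the bright open-ended spanner on the steel nut under the brass coupling: 120 mm from the coupling's axis, 36 mm above the bench. Handle: level bar 16 mm wide, heights 31 to 41 mm, straight from 55 to 140 mm from the axis, then a 24 mm disc. x points outward along it, z up. Spanner and nut are one part, turn about the coupling's axis and cannot be lifted off
- spanner (a joint): Angle of spanner and nut in rad: grows clockwise seen from above, 0.8 = fully home against a hard stop; it starts between 0 and 0.25 and stays where it is left. Stiff: about 0.5 N m, or 4 to 5 N at the grip point. It does not move with the coupling
- blue_port: The bystander: a fixed port of the same shape and size (102 mm high, 80 x 80 mm base plate) with a blue coupling and no spanner; origin at the centre of its underside, on the bench. Not to be touched
Mind the look-alikes: they are no part of the job. What is shaped like the part that bears coupling_grip but orange is not meant.

How it is judged (in metres and radians):
On the way, in this order (a step that is already met when the one before it is completed fails the run):
1. the brass coupling is turned home (within 10 degrees of its stop) (value of joint coupling above 1.125 rad), for 0.2 s.
2. then the spanner is swung home (within 10 degrees of its stop) (value of joint spanner above 0.625 rad), for 0.2 s.
At the end, for the whole second after the job is handed in: The brass coupling and the spanner are both within 10 degrees (0.175 rad) of their clockwise stops: coupling above 1.125 rad, spanner above 0.625 rad (value of joint coupling above 1.125 rad and value of joint spanner above 0.625 rad); the robot touches nothing.
It fails at once if the blue port is touched (more than 1 N) (contact force between blue_port and the fingers above 1 N or contact force between blue_port and the arm above 1 N).
It also fails if it takes over 48 s, if anything falls off the work surface, if the arm or the gripper's body presses on something with over 40 N, if the wrist force passes 120 N, or if a joint passes its speed limit or range.

### The arm

A 6-joint arm with a two-finger parallel gripper is mounted at the origin on the work surface. World frame = base frame: x ahead of the robot, y to its left, z up, the work surface at z = 0. Lengths are in mm, angles in rad, forces in N, time in s.
With the tool pointing down it reaches from about 350 to 875 mm from the base axis. Payload 4.2 kg.
Tool frame: the origin (TCP) lies midway between the tips of the shut fingers; the grasp point (between the pads) lies 19 mm behind it; z points along the fingers, y is the line along which they close (so a half turn about z gives the same grasp; the last joint's range is limited). The gripper opens to 85 mm and grips with 20 to 120 N. Pads are 22 mm wide; open, the fingers measure 114 mm over their backs; the gripper's body (76 mm by 85 mm) begins 54 mm behind the grasp point. The pads swing forward as they close: fully open they stand 13 mm farther back than shut.
Start: joints at [1.573, 0.385, 0.008, 0, -1.194, -0.259], TCP at [158.71, 604.492, 231.312] pointing down, gripper open.
Joint ranges: [-3.14, 3.14], [-1.21, 2.06], [-1.07, 1.41], [-3.16, 2.05], [-2.99, -0.16], [-3.1, 3.1]. Speed limits (rad/s): [2.79, 2.79, 3.14, 3.14, 3.14, 3.14].

### API

Orientations are given as a unit quaternion [x, y, z, w].
In Python, from bench import * gives the robot as it stands.
- The arm moves only by the tool drive_tool, never from a script. Its argument "plan" is a list that holds one entry, the list of rows, each a list of 5 numbers: the closure, from -1 (fully open) to 1 (shut), then the shift along the world's x, y, z in mm, then the turn about the world's z in degrees. A call has 1 to 20 rows; each row shifts and turns the commanded pose from where the row before left it; what a row does not reach is not made up. A row lasts 1/12 s, in which the tool goes at most 41.7 mm and 7.16 degrees, less where a joint would pass 70% of its speed; a pose out of reach is approached as far as the arm can. A call is refused whole if a number of a shift passes 41.7 or a number of a turn 7.16, either way. A call with a gripper value outside its range is refused whole. The fingers move at their own pace and stop on an object; the grip force is fixed at half the most. Time passes only in rows, so rows that do not move let the fingers close. It gives the time, the measured TCP pose, the force, the opening and the grip force at its end, in the units of the state.
- read_state(): the state, without advancing time (a new reading comes with each control period).
- get_image(name): name is "scene" or "top" or "wrist"; returns (picture, depth): 480x640x3 uint8, red, green, blue; 480x640 float32, mm along the optical axis (not along the pixel's ray), 0 where there is no reading.
- camera_model(name): a dict with "fx", "fy", "cx", "cy" (pixels), "R" (3x3) and "t" (3): a world point X has camera coordinates R X + t; the wrist camera has in their place "mount" (4x4, takes a point from camera to tool coordinates, whose origin is the TCP and whose axes are the flange's). Camera axes: x right, y down, z forward; pixel columns grow to the right and rows downward; lengths in mm; the calibration is good to about 2 mm. A picture is of the moment at which its call begins: read the wrist's pose just before it. camera_model takes no time and is no camera call.
- job_done(): hands the job in; it is judged then, once.
The state is a dict: "clock": time; "joints": joint angles; "joint_vel": joint speeds; "joint_efforts": joint torques, N m; "position": TCP position; "ee_rot": TCP orientation; "contact_force": force on the tool from outside, world axes, zero at the start; "wrist_torque": the same for the moment, N m; "gripper_width": finger opening in mm; "grasp_force": force on a finger pad.
Only numpy, scipy, OpenCV 4.12 (cv2) and the standard library are available. Lean on these libraries where they do the work, as an engineer would, in place of code of your own. Each camera call takes 0.05 s, during which the arm holds its last target. There are 200 camera calls.

## Working session

There is one attempt and no reset: what is moved stays moved. The work goes in short steps, Python scripts to look and compute and a tool call to move; the robot and the scene stay as the last step left them, time stands still between calls to the robot, and variables do not carry over. Pictures are saved under pics/ and viewed, at most 10 in all, crops included, and the job is handed in when it is done.

Besides the shell and the picture viewer there is one more tool, called after "Request:" as name(argument=value, ...) on one line, values as JSON. drive_tool: Moves the arm, as the interface text tells. Its arguments: {"type":"object","properties":{"plan":{"type":"array"}},"required":["plan"]}

```bash
mkdir -p pics
python3 - <<'E'
from bench import *
import cv2,numpy as np
for n in("top","scene"):
    p,d=get_image(n);cv2.imwrite(f"pics/{n}1.png",p[:,:,::-1]);np.save(f"pics/{n}1.npy",d)
    print(n,camera_model(n))
print(read_state()["clock"],read_state()["ee_rot"])
E
```

```text
top {'fx': 450.3151357592866, 'fy': 450.3151357592866, 'cx': 312.87809380525647, 'cy': 244.92391318025184, 'R': array([[ 0.01017764, -0.99943302,  0.03209438],
       [-0.9929734 , -0.01388574, -0.11752027],
       [ 0.1178993 , -0.03067278, -0.99255173]]), 't': array([-270.2911754 ,  511.24358053,  980.52791051])}
scene {'fx': 546.0751914149081, 'fy': 546.0751914149081, 'cx': 324.3291421849508, 'cy': 242.3501496786117, 'R': array([[ 0.80191052,  0.59717768, -0.01784205],
       [ 0.38481574, -0.53912691, -0.74917222],
       [-0.45700806,  0.59390318, -0.66213492]]), 't': array([-248.94948372, -247.04294626, 1648.86416319])}
0.1 [ 9.91759980e-01 -1.28106496e-01 -6.68297996e-05  9.29469140e-04]
```

View pics/top1.png

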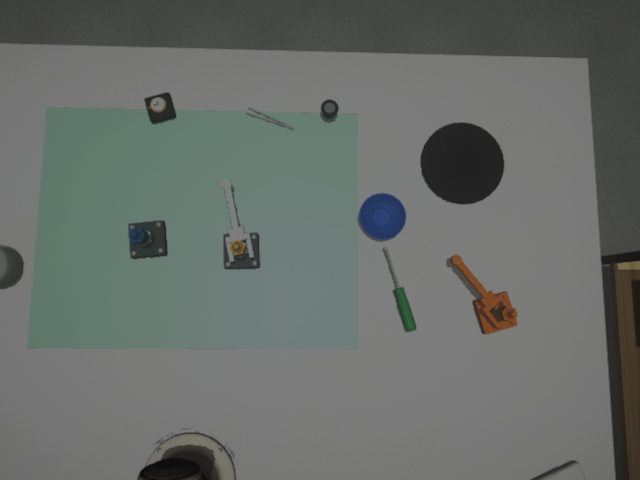

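View pics/scene1.png

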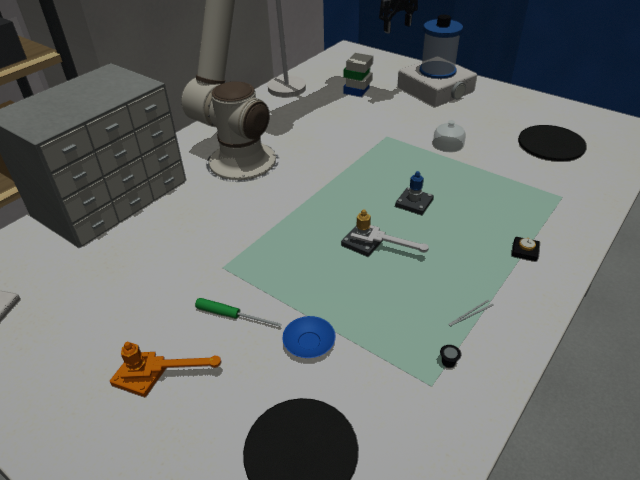

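The top view shows the brass port at about (238,248), with its spanner running to the disc at (228,185), which is world +x. The blue port is at (147,238) and the orange look-alike at (495,310). Next I measure positions.

```bash
cat > h.py <<'E'
import numpy as np,cv2
def plane(cm,uv,z):
    uv=np.atleast_2d(np.asarray(uv,float)); r=np.c_[(uv[:,0]-cm["cx"])/cm["fx"],(uv[:,1]-cm["cy"])/cm["fy"],np.ones(len(uv))]
    R,t=np.array(cm["R"]),np.array(cm["t"]); C=-R.T@t; D=r@R
    return C+D*((z-C[2])/D[:,2])[:,None]
def cloud(cm,d,m):
    v,u=np.nonzero(m&(d>0)); z=d[v,u]
    P=np.c_[(u-cm["cx"])/cm["fx"]*z,(v-cm["cy"])/cm["fy"]*z,z]
    return (P-np.array(cm["t"]))@np.array(cm["R"]),u,v
E
python3 - <<'E'
from bench import *
from h import *
for n,box in(("top",(200,160,280,290)),("scene",(330,195,440,260))):
    p=cv2.imread(f"pics/{n}1.png");d=np.load(f"pics/{n}1.npy");cm=camera_model(n)
    h=cv2.cvtColor(p,cv2.COLOR_BGR2HSV)
    b=np.zeros(d.shape,bool);b[box[1]:box[3],box[0]:box[2]]=1
    m=b&(h[...,0]>10)&(h[...,0]<28)&(h[...,1]>120)
    P,u,v=cloud(cm,d,m);print(n,"brass",len(P),u.mean(),v.mean(),P.min(0),P.max(0))
    for lo,hi in((78,90),(92,110)):
        s=(P[:,2]>lo)&(P[:,2]<hi);print(lo,s.sum(),P[s].mean(0), plane(cm,np.c_[u,v][s],(84 if lo<90 else 102)).mean(0) if s.any() else 0)
    m=b&(h[...,1]<60)&(h[...,2]>110)
    P,u,v=cloud(cm,d,m);s=(P[:,2]>28)&(P[:,2]<50);Q=P[s];print("spanner",s.sum(),Q.mean(0),Q.min(0),Q.max(0))
    q=plane(cm,np.c_[u,v][s],41);tip=q[q[:,0]>q[:,0].max()-18];print("tip",tip.mean(0), q.max(0))
p=cv2.imread("pics/top1.png")[150:300,100:300];cv2.imwrite("pics/c1.png",cv2.resize(p,None,fx=4,fy=4,interpolation=cv2.INTER_CUBIC))
p=cv2.imread("pics/top1.png");d=np.load("pics/top1.npy");h=cv2.cvtColor(p,cv2.COLOR_BGR2HSV)
m=(h[...,0]>100)&(h[...,0]<125)&(h[...,1]>120);m[:,200:]=0
P,u,v=cloud(camera_model("top"),d,m);P=P[P[:,2]>50];print("blue",P.mean(0),P.min(0),P.max(0))
E
```

```text
top brass 116 237.0344827586207 247.08620689655172 [ 486.53518898 -115.54329302   57.15104231] [516.0645645  -85.97032926 105.36879007]
78 78 [ 499.98264564 -102.54549874   85.21450137] [ 500.11873954 -102.37965008   84.        ]
92 27 [503.26578808 -99.91501042 101.20706048] [ 503.17132084 -100.02767607  102.        ]
spanner 701 [565.42391861 -86.04251622  40.88683701] [ 477.43047734 -128.7062927    34.15773199] [661.71653378 -54.56210125  46.77237785]
tip [652.49687975 -65.66380883  41.        ] [661.3613385  -54.51812733  41.        ]
scene brass 210 362.94761904761907 220.42380952380952 [ 486.31241967 -118.47872416   56.30522315] [521.68336874 -87.24483134 105.80075413]
78 82 [ 506.64031563 -106.97910896   84.17004778] [ 506.51882716 -106.78584567   84.        ]
92 24 [ 505.27669144 -104.52429793   99.38979715] [ 507.03024679 -107.29834427  102.        ]
spanner 434 [569.45649359 -88.4136783   40.52961871] [ 488.23794817 -132.29768292   30.7820218 ] [663.61013768 -56.56036533  46.24552472]
tip [656.08262518 -68.00446373  41.        ] [666.62007338 -56.43702243  41.        ]
blue [525.10783008 111.01323589  88.69121451] [511.2513047   96.85636357  80.50903179] [539.73108817 128.56731976 105.62910457]
```

View pics/c1.png

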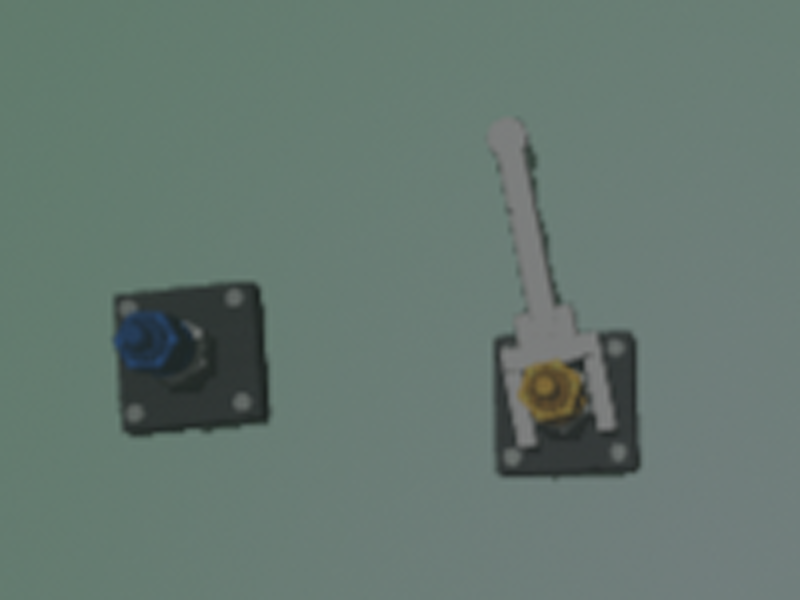

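The crop shows a brass hexagon at crop (552,390), with the spanner pointing about 13° left of world +x. I'll move above it and use the wrist camera for the hexagon's orientation.

Request:
drive_tool(plan=[[[-1, 17, -35, 0, 0], [-1, 17, -35, 0, 0], [-1, 17, -35, 0, 0], [-1, 17, -35, 0, 0], [-1, 17, -35, 0, 0], [-1, 17, -35, 0, 0], [-1, 17, -35, 0, 0], [-1, 17, -35, 0, 0], [-1, 17, -35, 0, 0], [-1, 17, -35, 0, 0], [-1, 17, -35, 0, 0], [-1, 17, -35, 0, 0], [-1, 17, -35, 0, 0], [-1, 17, -35, 0, 0], [-1, 17, -35, 0, 0], [-1, 17, -35, 0, 0], [-1, 17, -35, 0, 0], [-1, 17, -35, 0, 0], [-1, 17, -35, 0, 0], [-1, 17, -35, 0, 0]]])

```text
clock: 1.77
position: [498.9, -97.5, 231.0]
ee_rot: [0.992, -0.128, -0.0, -0.0]
contact_force: [1.9, 0.1, -0.5]
gripper_width: 85.5
grasp_force: 0.0
```

```bash
cat >> h.py <<'E'
from scipy.spatial.transform import Rotation as Ro
def wristcm(cm,s):
    M=np.array(cm["mount"]); Rt=Ro.from_quat(s["ee_rot"]).as_matrix()
    Rwc=Rt@M[:3,:3]; C=Rt@M[:3,3]+np.array(s["position"])
    return dict(cm,R=Rwc.T,t=-Rwc.T@C)
E
python3 - <<'E'
from bench import *
from h import *
s=read_state();p,d=get_image("wrist");cm=wristcm(camera_model("wrist"),s)
cv2.imwrite("pics/w1.png",p[:,:,::-1]);np.save("pics/w1.npy",d)
print(s["position"],s["ee_rot"],s["clock"],s["joints"],cm)
for X in((503,-103,84),(503,-103,102)):
    c=cm["R"]@np.array(X)+cm["t"];print(c[0]/c[2]*cm["fx"]+cm["cx"],c[1]/c[2]*cm["fy"]+cm["cy"])
E
```

```text
[498.89172953 -97.51229068 231.02772858] [ 9.91745123e-01 -1.28224546e-01 -2.68653877e-04 -6.58220792e-05] 1.7667 [ 1.26597290e-01  1.86325606e-01 -2.72868749e-01 -2.93328946e-04
 -1.11208867e+00  1.18717190e+00] {'fx': 388.1684939196073, 'fy': 388.1684939196073, 'cx': 324.33942966314345, 'cy': 235.1672009572113, 'mount': array([[ 1.23109948e-04, -9.47762303e-01, -3.18977432e-01,
         8.23220596e+01],
       [ 9.99999747e-01, -1.06727767e-04,  7.03066890e-04,
        -1.48651094e-01],
       [-7.00384044e-04, -3.18977438e-01,  9.47762050e-01,
        -1.43068543e+02],
       [ 0.00000000e+00,  0.00000000e+00,  0.00000000e+00,
         1.00000000e+00]]), 'R': array([[-2.54212684e-01, -9.67148129e-01,  6.38654863e-04],
       [-9.16405099e-01,  2.41085975e-01,  3.19498430e-01],
       [-3.09156279e-01,  8.06352869e-02, -9.47586590e-01]]), 't': array([ 32.40654273, 439.26886565, 542.87113955])}
329.7932153694367 209.66170630539133
330.1384099719265 216.02597757648815
```

View pics/w1.png

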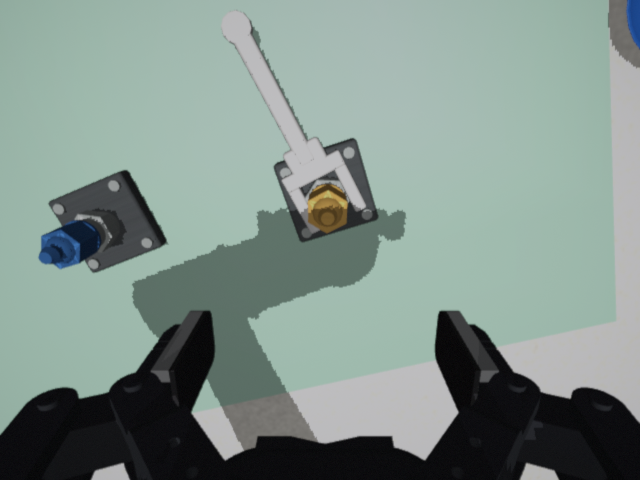

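The wrist view shows the brass hexagon at about (327,210), the spanner from (305,150) to the disc at (236,25), and the blue port off to the left at (70,240). I'll measure the hexagon's centre and flats and the spanner line.

Run:
```python
from bench import *
from h import *
s=read_state();cm=wristcm(camera_model("wrist"),s)
p=cv2.imread("pics/w1.png");d=np.load("pics/w1.npy");h=cv2.cvtColor(p,cv2.COLOR_BGR2HSV)
P,u,v=cloud(cm,d,np.ones(d.shape,bool)&(d>0));I=np.c_[u,v]
br=((h[...,0]>10)&(h[...,0]<28)&(h[...,1]>90))[v,u]&(np.hypot(P[:,0]-503,P[:,1]+103)<30)
t=br&(P[:,2]>81)
m=np.zeros(d.shape,np.uint8);m[v[t],u[t]]=255
k=max(cv2.findContours(m,0,1)[0],key=cv2.contourArea)
# drop spigot: hex top outline projected on z=84
hull=cv2.convexHull(k)[:,0].astype(float);H=plane(cm,hull,84)[:,:2].astype(np.float32)
(c,r)=cv2.minEnclosingCircle(H);print("circle",c,r,"minrect",cv2.minAreaRect(H))
print("poly",cv2.approxPolyDP(H.reshape(-1,1,2),3,True)[:,0])
for a in range(0,180,3):
    n=np.array([np.cos(np.radians(a)),np.sin(np.radians(a))]);q=H@n;print(a,round(float(q.max()-q.min()),1),end="; ")
sp=(P[:,2]>36)&(P[:,2]<46)&(h[...,1]<60)[v,u]&(h[...,2]>110)[v,u]&(np.hypot(P[:,0]-503,P[:,1]+103)<200)
Q=plane(cm,I[sp],41)[:,:2].astype(np.float32);rr=np.hypot(Q[:,0]-503,Q[:,1]+103)
l=cv2.fitLine(Q[(rr>60)&(rr<135)],cv2.DIST_L2,0,.01,.01).ravel();print("\nspanner line",l,np.degrees(np.arctan2(l[1],l[0])))
tip=Q[rr>141];print("disc",cv2.minEnclosingCircle(tip),rr.max(),len(tip))
(dc,dr)=cv2.minEnclosingCircle(tip)
dk=(h[...,2]<90)[v,u]&(P[:,2]>12)&(P[:,2]<24)&(np.hypot(P[:,0]-503,P[:,1]+103)<65)
D=plane(cm,I[dk],18)[:,:2].astype(np.float32);print("base",cv2.minAreaRect(D))
```

```text
circle (504.5272216796875, -105.7427978515625) 17.19076156616211 minrect ((504.85516357421875, -105.58163452148438), (30.55276870727539, 33.32193374633789), 14.3350830078125)
poly [[ 520.7985   -111.28924 ]
 [ 509.17017  -121.675316]
 [ 492.11792  -117.43881 ]
 [ 488.22906  -100.27543 ]
 [ 501.3563    -89.279366]
 [ 516.6984    -93.60275 ]]
0 33.2; 3 32.7; 6 32.1; 9 31.4; 12 30.6; 15 30.7; 18 31.3; 21 31.8; 24 32.4; 27 32.9; 30 33.2; 33 33.6; 36 33.9; 39 34.1; 42 34.2; 45 34.2; 48 34.2; 51 34.0; 54 33.7; 57 33.4; 60 32.9; 63 32.4; 66 31.8; 69 31.1; 72 30.3; 75 30.1; 78 30.8; 81 31.4; 84 31.9; 87 32.4; 90 32.8; 93 33.0; 96 33.2; 99 33.3; 102 33.3; 105 33.3; 108 33.2; 111 33.0; 114 32.8; 117 32.4; 120 32.0; 123 31.7; 126 31.2; 129 30.8; 132 30.5; 135 31.0; 138 31.6; 141 32.2; 144 32.8; 147 33.3; 150 33.7; 153 34.0; 156 34.2; 159 34.4; 162 34.4; 165 34.3; 168 34.3; 171 34.1; 174 33.9; 177 33.6; 
spanner line [ 9.7574562e-01  2.1890758e-01  5.9995947e+02 -8.4776878e+01] 12.644877
disc ((589.7329711914062, 6.741901397705078), 112.92688751220703) 200.968 860
base ((505.4383239746094, -105.90208435058594), (79.53003692626953, 79.26113891601562), 2.847956418991089)
```

Axis ≈ (505,-105.7). The flat normals are at about 13/73/133°, and the gripper's closing line is already at 75°. I'll align and descend.

Request:
drive_tool(plan=[[[-1, 6, -8, 0, -2], [-1, 0, 0, -30, 0], [-1, 0, 0, -30, 0], [-1, 0, 0, -30, 0], [-1, 0, 0, -30, 0], [-1, 0, 0, 0, 0], [-1, 0, 0, 0, 0]]])

```text
clock: 2.4
position: [503.9, -103.2, 110.5]
ee_rot: [0.989, -0.145, -0.002, 0.001]
contact_force: [0.7, -0.4, 0.5]
gripper_width: 85.2
grasp_force: 0.0
```

Request:
drive_tool(plan=[[[-1, 1, -2, -27, 0], [-1, 0, 0, -27, 0], [-1, 0, 0, 0, 0], [0, 0, 0, 0, 0], [1, 0, 0, 0, 0], [1, 0, 0, 0, 0], [1, 0, 0, 0, 0], [1, 0, 0, 0, 0], [1, 0, 0, 0, 0], [1, 0, 0, 0, 0], [1, 0, 0, 0, 0], [1, 0, 0, 0, 0]]])

```text
clock: 3.4
position: [508.6, -102.8, 59.9]
ee_rot: [0.989, -0.145, 0.003, -0.002]
contact_force: [-1.3, 14.2, 8.7]
gripper_width: 28.8
grasp_force: 59.1
```

Request:
drive_tool(plan=[[[1, 1, 3, 2, 0], [1, 0, 0, 0, 0], [1, 0, 0, 0, 0]]])

```text
clock: 3.65
position: [508.5, -102.5, 60.0]
ee_rot: [0.989, -0.145, 0.002, -0.0]
contact_force: [3.6, -1.3, -3.6]
gripper_width: 28.7
grasp_force: 62.3
```

Run:
```python
from bench import *
import cv2
for i in range(3):
    s=read_state();p,d=get_image("wrist")
    print(s["position"].round(1) if hasattr(s["position"],"round") else s["position"],s["ee_rot"],s["contact_force"],s["wrist_torque"])
cv2.imwrite("pics/w2.png",p[:,:,::-1])
```

```text
[ 508.5 -102.5   60. ] [ 9.89399861e-01 -1.45201359e-01  2.09417338e-03 -3.06901955e-04] [ 3.57211487 -1.31783469 -3.62242138] [-0.25917059 -1.09418904 -0.04219034]
[ 508.5 -102.5   60. ] [ 9.89397869e-01 -1.45215072e-01  2.08015725e-03 -3.34846631e-04] [ 4.22886818 -0.35891897 -4.20710219] [-0.23720569 -1.27717296 -0.02328719]
[ 508.5 -102.5   60. ] [ 9.89395075e-01 -1.45234956e-01  2.02028498e-03 -3.34325371e-04] [ 3.71923217 -1.31127718 -3.07662424] [-0.24227204 -1.38293203 -0.05058611]
```

View pics/w2.png

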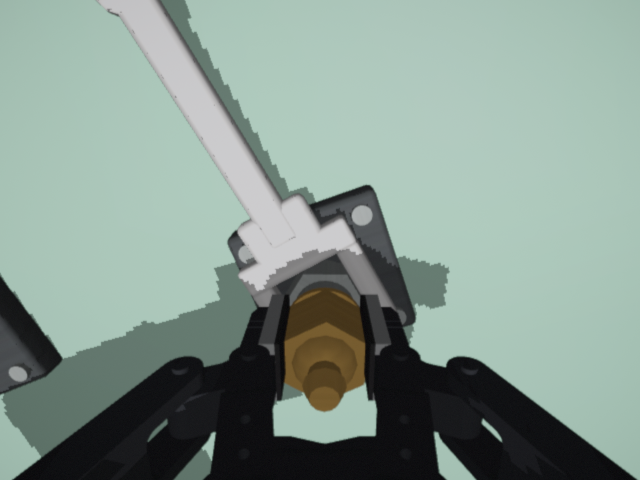

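The fingers sit on two opposite flats, with the spigot at about (325,390) centred between them. I'll turn clockwise in stages.

Request:
drive_tool(plan=[[[1, 0, 0, 0, -4], [1, 0, 0, 0, -4], [1, 0, 0, 0, -4], [1, 0, 0, 0, -4], [1, 0, 0, 0, -4], [1, 0, 0, 0, 0], [1, 0, 0, 0, 0]]])

```text
clock: 4.38
position: [507.4, -104.4, 60.0]
ee_rot: [0.949, -0.315, 0.001, 0.001]
contact_force: [4.6, -10.4, -3.2]
gripper_width: 29.0
grasp_force: 62.6
```

```bash
cat > st.py <<'E'
from bench import *
import numpy as np
s=read_state();q=s["ee_rot"];print(s["clock"],np.round(s["position"],1),"yaw",np.degrees(2*np.arctan2(q[1],q[0])).round(2),np.round(s["contact_force"],1),np.round(s["wrist_torque"],2),s["grasp_force"],s["gripper_width"])
E
python3 st.py
```

```text
4.3833 [ 507.4 -104.4   60. ] yaw -36.72 [  4.6 -10.4  -3.2] [-2.82 -1.26 -0.05] 62.58841071616189 29.02583490476333
```

Request:
drive_tool(plan=[[[1, -1, -2, 1, -4], [1, 0, 0, 0, -4], [1, 0, 0, 0, -4], [1, 0, 0, 0, -4], [1, 0, 0, 0, -4], [1, 0, 0, 0, 0], [1, 0, 0, 0, 0]]])

```text
clock: 4.97
position: [505.6, -106.1, 60.0]
ee_rot: [0.88, -0.475, 0.0, 0.001]
contact_force: [4.1, -9.5, -7.0]
gripper_width: 28.6
grasp_force: 62.4
```

```bash
python3 st.py
```

```text
4.9667 [ 505.6 -106.1   60. ] yaw -56.76 [ 4.1 -9.5 -7. ] [-2.59 -1.43 -0.18] 62.41949648096124 28.59848041825349
```

Request:
drive_tool(plan=[[[1, 0, -2, 0, -4], [1, 0, 0, 0, -4], [1, 0, 0, 0, -4], [1, 0, 0, 0, -4], [1, 0, 0, 0, 0], [1, 0, 0, 0, 0]]])

```text
clock: 5.47
position: [503.8, -106.4, 60.1]
ee_rot: [0.807, -0.591, -0.002, 0.002]
contact_force: [-2.4, 1.3, -0.5]
gripper_width: 28.8
grasp_force: 63.0
```

```bash
python3 st.py
```

```text
5.4667 [ 503.8 -106.4   60.1] yaw -72.47 [-2.4  1.3 -0.5] [0.56 0.79 1.08] 62.99676727037877 28.784383153122675
```

Torque about z jumped to 1.1 N m, so this looks like the stop. I'll confirm with a little more turn.

Request:
drive_tool(plan=[[[1, 0, 0, 0, -3], [1, 0, 0, 0, 0], [1, 0, 0, 0, 0], [1, 0, 0, 0, 0]]])

```text
clock: 5.8
position: [503.8, -107.1, 60.1]
ee_rot: [0.791, -0.612, -0.001, 0.002]
contact_force: [-4.5, -3.1, 1.8]
gripper_width: 28.4
grasp_force: 68.4
```

```bash
python3 st.py
```

```text
5.8 [ 503.8 -107.1   60.1] yaw -75.5 [-4.5 -3.1  1.8] [-0.74  1.35  1.63] 68.40553379617631 28.383634103106512
```

The stop is confirmed. Now release, rise, and shift beside the spanner with the fingers shut.

Request:
drive_tool(plan=[[[-1, 0, 0, 0, 0], [-1, 0, 0, 0, 0], [-1, 0, 0, 0, 0], [-1, 0, 0, 0, 0], [-1, 0, 0, 0, 0], [-1, 0, 0, 35, 0], [-1, 0, 0, 35, 0], [-1, 0, 0, 30, 0], [1, 28, 13, 0, 0], [1, 28, 13, 0, 0], [1, 27, 14, 0, 0], [1, 27, 13, 0, 0], [1, 0, 0, 0, 0], [1, 0, 0, 0, 0], [1, 0, 0, 0, 0], [1, 0, 0, 0, 0], [1, 0, 0, 0, 0], [1, 0, 0, 0, 0]]])

```text
clock: 7.3
position: [615.1, -53.9, 160.7]
ee_rot: [0.789, -0.614, 0.0, -0.0]
contact_force: [-0.1, 0.1, -0.3]
gripper_width: -0.1
grasp_force: 0.0
```

```bash
python3 st.py
python3 - <<'E'
from bench import *
from h import *
p,d=get_image("top");cm=camera_model("top");h=cv2.cvtColor(p[:,:,::-1].copy(),cv2.COLOR_BGR2HSV)
cv2.imwrite("pics/t2.png",cv2.resize(p[150:300,140:340,::-1],None,fx=4,fy=4,interpolation=2))
E
```

```text
7.3 [615.1 -53.9 160.7] yaw -75.75 [-0.1  0.1 -0.3] [-0.   -0.05  0.02] 0.0 -0.13795497252692332
```

View pics/t2.png

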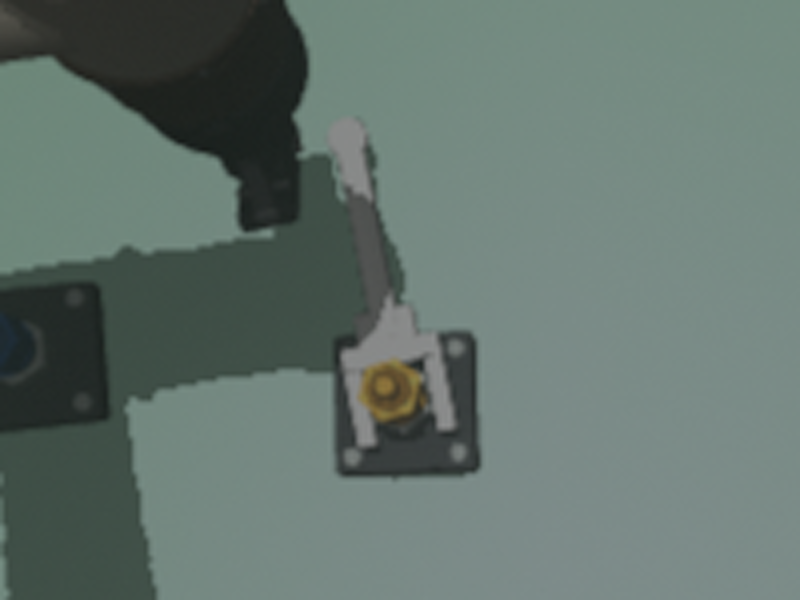

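The coupling has turned (hexagon at crop (390,390)) and the spanner hasn't moved. The gripper is clear on its left side, so I descend.

Request:
drive_tool(plan=[[[1, 0, 0, -35, 0], [1, 0, 0, -35, 0], [1, 0, 0, -35, 0], [1, 0, 0, -20, 0], [1, 0, 0, -15, 0], [1, 0, 0, 0, 0], [1, 0, 0, 0, 0]]])

```text
clock: 7.93
position: [615.4, -53.8, 20.0]
ee_rot: [0.79, -0.614, -0.0, 0.001]
contact_force: [-0.4, 0.1, 0.2]
gripper_width: 0.0
grasp_force: 0.0
```

```bash
python3 st.py; python3 -c "
import numpy as np
# arc about axis (504.5,-106): tool centre offset r=120, side 19 from handle centre
f=lambda a:np.array([504.5,-106])+120*np.array([np.cos(a),np.sin(a)])+19*np.array([-np.sin(a),np.cos(a)])
for d in np.arange(12.6,-36,-4):print(round(d,1),f(np.radians(d)).round(1),(f(np.radians(d-4))-f(np.radians(d))).round(1))"
```

```text
7.9333 [615.4 -53.8  20. ] yaw -75.71 [-0.4  0.1  0.2] [-0.02 -0.08 -0.03] 0.0 0.02370348085463217
12.6 [617.5 -61.3] [ 2.8 -8. ]
8.6 [620.3 -69.3] [ 2.3 -8.2]
4.6 [622.6 -77.4] [ 1.7 -8.3]
0.6 [624.3 -85.7] [ 1.1 -8.4]
-3.4 [625.4 -94.2] [ 0.5 -8.5]
-7.4 [ 625.9 -102.6] [-0.1 -8.5]
-11.4 [ 625.9 -111.1] [-0.7 -8.5]
-15.4 [ 625.2 -119.5] [-1.2 -8.4]
-19.4 [ 624.  -127.9] [-1.8 -8.3]
-23.4 [ 622.2 -136.2] [-2.4 -8.1]
-27.4 [ 619.8 -144.4] [-3.  -7.9]
-31.4 [ 616.8 -152.3] [-3.5 -7.7]
-35.4 [ 613.3 -160. ] [-4.  -7.5]
```

Request:
drive_tool(plan=[[[1, 2, -8, 0, -2], [1, 3, -8, 0, -4], [1, 2, -8, 0, -4], [1, 2, -8, 0, -4], [1, 1, -8, 0, -4], [1, 1, -9, 0, -4], [1, 0, -8, 0, -4], [1, -1, -9, 0, -4], [1, 0, 0, 0, 0], [1, 0, 0, 0, 0]]])

```text
clock: 8.77
position: [626.9, -120.3, 22.1]
ee_rot: [-0.604, 0.797, -0.001, 0.001]
contact_force: [0.1, 0.1, 0.2]
gripper_width: 0.2
grasp_force: 0.0
```

```bash
python3 st.py
```

```text
8.7667 [ 626.9 -120.3   22.1] yaw 254.31 [0.1 0.1 0.2] [-0.    0.04  0.03] 0.0 0.15974136548184611
```

Request:
drive_tool(plan=[[[1, -1, -8, 0, -4], [1, -2, -4, 0, -2], [1, 0, 0, 0, 0]]])

```text
clock: 9.02
position: [626.8, -126.1, 22.2]
ee_rot: [-0.561, 0.828, -0.001, 0.006]
contact_force: [3.0, 20.1, -0.8]
gripper_width: 0.0
grasp_force: 10.0
```

```bash
python3 st.py;  python3 - <<'E'
from bench import *
import cv2
p,d=get_image("scene")
cv2.imwrite("pics/s2.png",cv2.resize(p[130:280,290:490,::-1],None,fx=4,fy=4,interpolation=2))
E
```

```text
9.0167 [ 626.8 -126.1   22.2] yaw 248.31 [ 3.  20.1 -0.8] [ 5.69 -0.76  0.11] 9.983153343200684 0.03740340082897139
```

View pics/s2.png

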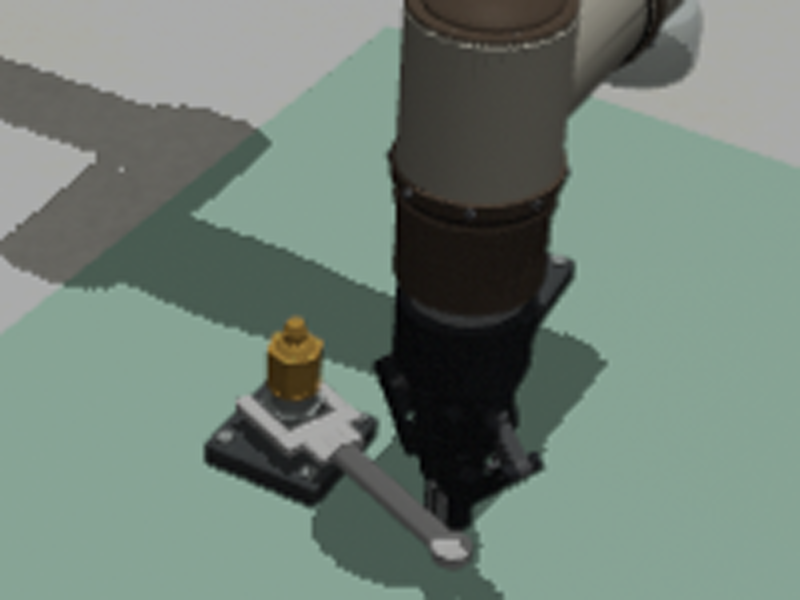

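The spanner has swung from 12.6° to about -18°, and the force jumped to 20 N, well over the 5 N it needs. I'll confirm the stop with a slight extra push.

Request:
drive_tool(plan=[[[1, 0, -2, 0, 0], [1, 0, 0, 0, 0], [1, 0, 0, 0, 0], [1, 0, 0, 0, 0]]])

```text
clock: 9.4
position: [626.8, -126.3, 22.1]
ee_rot: [-0.563, 0.827, -0.0, 0.006]
contact_force: [2.6, 26.0, 2.0]
gripper_width: 0.1
grasp_force: 12.4
```

```bash
python3 st.py
```

```text
9.4 [ 626.8 -126.3   22.1] yaw 248.48 [ 2.6 26.   2. ] [ 7.24 -0.52 -0.06] 12.40825206041336 0.05766830826392916
```

The hard stop is confirmed. I'll back off toward +y and rise.

Request:
drive_tool(plan=[[[1, 3, 12, 0, 0], [1, 4, 14, 0, 0], [1, 0, 0, 30, 0], [1, 0, 0, 40, 0], [1, 0, 0, 40, 0], [1, 0, 0, 40, 0], [1, 0, 0, 0, 0], [1, 0, 0, 0, 0]]])

```text
clock: 10.07
position: [631.7, -107.6, 174.7]
ee_rot: [-0.561, 0.827, -0.003, 0.003]
contact_force: [-0.2, -0.1, -0.7]
gripper_width: -0.3
grasp_force: 0.0
```

```bash
python3 st.py
python3 - <<'E'
from bench import *
from h import *
s=read_state();p,d=get_image("wrist");cm=wristcm(camera_model("wrist"),s)
cv2.imwrite("pics/w3.png",p[:,:,::-1])
h=cv2.cvtColor(p[:,:,::-1].copy(),cv2.COLOR_BGR2HSV)
P,u,v=cloud(cm,d,d>0);r=np.hypot(P[:,0]-504.5,P[:,1]+106)
k=(P[:,2]>36)&(P[:,2]<46)&(r>60)&(r<135)&(h[...,1]<60)[v,u]
l=cv2.fitLine(P[k][:,:2].astype(np.float32),2,0,.01,.01).ravel();print(k.sum(),np.degrees(np.arctan(l[1]/l[0])),l)
E
```

```text
10.0667 [ 631.7 -107.6  174.7] yaw 248.32 [-0.2 -0.1 -0.7] [ 0.02 -0.01 -0.03] 0.0 -0.2757724670349953
2407 -19.94235 [ 9.4003630e-01 -3.4107447e-01  5.9713318e+02 -1.3545804e+02]
```

View pics/w3.png

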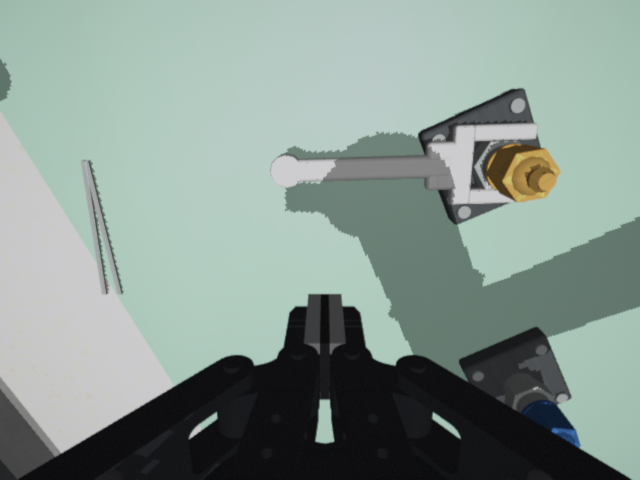

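The wrist view shows the spanner at -19.9° (32.6° turned, disc at (286,170)), the brass coupling at (525,172), and nothing in contact. Handing in.

```bash
python3 -c "
from bench import *
print(job_done())"
```

```text
the job is handed in; nothing more can be done
None
```

I turned the brass coupling and then swung the spanner, each clockwise onto its hard stop, backed the gripper clear without touching the blue port, and handed the job in at about 10 s (no verdict was returned).

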